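# Seat the gel cassette and hold the viewer's shield at its marker

## Robot

A 6-joint arm with a two-finger parallel gripper is mounted at the origin on the work surface. World frame = base frame: x ahead of the robot, y to its left, z up, the work surface at z = 0. Lengths are in m, angles in rad, forces in N, time in s.
With the tool pointing down it reaches from about 0.3 to 0.775 m from the base axis. Payload 14.6 kg.
Tool frame: the origin (TCP) lies midway between the tips of the shut fingers; the grasp point (between the pads) lies 19 mm behind it (ctrl.grip_depth is the z of the grasp point in the tool frame, in m); z points along the fingers, y is the line along which they close (so a half turn about z gives the same grasp; the last joint's range is limited). The gripper opens to 94 mm and grips with 3 to 60 N. Pads are 16 mm wide; open, the fingers measure 119 mm over their backs; the gripper's body (75 mm by 177 mm) begins 78 mm behind the grasp point.
Start: joints at [1.24, 0.3, 1.521, -0, 1.321, -0.067], TCP at [0.143, 0.531, 0.205] pointing down, gripper open.
Joint ranges: [-3.03, 3.03], [-0.79, 2.21], [0.23, 2.52], [-1.04, 4.18], [0, 3.07], [-2.55, 2.55]. Speed limits (rad/s): [2.22, 2.22, 2.57, 3.14, 3.14, 3.14].

## Interface

Orientations are given as [roll, pitch, yaw] about the fixed x, y, z axes, in that order (R = Rz(yaw) Ry(pitch) Rx(roll)).
In Python, from station import ctrl gives the robot as it stands. The module is installed in compiled form; this text tells all that it offers.
- The arm moves only by the tool carry_out, never from a script. Its argument "commands" is a list of rows, each a list of 3 entries, a list of its own where there are three numbers: the closure, from 0 (fully open) to 1 (shut), then the shift along the tool's x, y, z in mm, then the turn, a rotation vector about the tool's x, y, z in rad. In form: [[gripper, [tx, ty, tz], [wx, wy, wz]], ...]. A call has 1 to 10 rows; each row shifts and turns the commanded pose from where the row before left it, along the tool's axes as they then stand; what a row does not reach is not made up. A row lasts 1/8 s, in which the tool goes at most 62.5 mm and 10.7 degrees, less where a joint would pass 70% of its speed; a pose out of reach is approached as far as the arm can. A call with a gripper value outside its range is refused whole. The fingers move at their own pace and stop on an object; "squeeze" is the grip in N (left out, the last holds). Time passes only in rows, so rows that do not move let the fingers close. It gives the time, the measured TCP pose, the force, the opening and the grip force at its end, in the units of the state.
- ctrl.get_obs(): the state, without advancing time (a new reading comes with each control period).
- ctrl.camera(name): name is "scene" or "top"; returns a dict with "img" (420x560x3 uint8, blue, green, red), "camera_matrix" (3x3 intrinsics, pixels), "k1" (the pictures are not rectified: a ray, as slopes to the right and down, at radius r is drawn at 1 + k1 r^2 times it, then the intrinsics apply), "rvec" (rotation vector, rad) and "tvec" (3), from world to camera coordinates, as OpenCV has them. Camera axes: x right, y down, z forward; pixel columns grow to the right and rows downward; lengths in m; the calibration is good to about 2 mm. A picture is of the moment at which its call begins. There is no depth.
- ctrl.hand_in(): hands the job in; it is judged then, once.
Trained networks look in the newest picture that a camera, given by its name, has taken for a name from the list of things; names that differ only in an ending like _2 or _b are one class to them, and where a whole thing is asked for, a point or a joint stands for the part that bears it (a point fixed in the world has none). Each returns a list of dicts, best first, with "score" (0 to 1); they miss things now and then, are a little off and sometimes report something else, mostly with a low value. They report only what shows in the picture. A call takes as long as a camera call. They do not tell look-alikes from the thing itself.
- ctrl.outline_of(thing, camera): "region" (420x560 bool, what is visible of it).
- ctrl.place_of(thing, camera): "at" ([x, y, z] in m, in world coordinates, good to about 4 mm: a listed point, or the origin of a listed thing).
The state is a dict: "time_s": time; "qpos": joint angles; "joint_vel": joint speeds; "tau": joint torques, N m; "ee_pos": TCP position; "eef_rot": TCP orientation; "force": force on the tool from outside, world axes, zero at the start; "moment": the same for the moment, N m; "grip_width": finger opening in m; "grip_force": force on a finger pad.
Only numpy, scipy, OpenCV 4.12 (cv2) and the standard library are available. Lean on these libraries where they do the work, as an engineer would, in place of code of your own. Each camera call takes 0.05 s, during which the arm holds its last target. There are 200 camera calls.

## Task

Lay the gel cassette from the bench on the gel viewer's stage, between the four corner guides, and press it down so that it sits flat and level. Then lift the viewer's hinged shield by its handle until it is in line with the steel marker arm beside it and finish while holding it there, because it falls when let go. Leave the marker arm and the other things on the bench as they are.

Things in the scene. Friction and masses are not known exactly. Their poses are not given: they have to be found in the camera images.
- viewer: gel viewer, a fixed white box; origin on the bench under the hinge's middle; its top is 50 mm above the bench and reaches from -100 to +120 mm along its x and from -150 to +140 mm along its y. The stage is on its -y half, the hinged shield lies open on its +y half. x runs along the hinge
- stage (a point): centre of the stage on the viewer's flat top (z = 50 mm), 85 mm to -y of the viewer's origin, viewer's axes. Thin aluminium guides stand at the corners of the cassette's place, 10 mm high, leaning outwards: 3 mm clear of the seated cassette at the foot, 7 mm at the top. Its long (+y, -y) sides are open for 37 mm either way of the middle, so fingers gripping across the 60 mm width fit
- cassette: gel cassette, a flat grey slab with a white window, 100 (x) x 60 (y) x 12 (z) mm, 0.1 to 0.25 kg; origin at the centre of its underside. It starts flat on the bench to the right of the viewer. It seats with its 100 mm side along the stage's x, either way round, underside on the stage
- shield (a joint): angle of the shield above level (rad): 0 = lying flat on the viewer's deck, as at the start; grows as its free edge is lifted and swings up and over towards the stage; limit 1.9. The hinge is nearly free: the shield falls back when let go. An aluminium frame with an amber pane, 154 mm (along the hinge) x 145 x 6 mm, 0.25 to 0.45 kg
- shield_hinge (a point): middle of the hinge axis, 56 mm above the bench, above the viewer's origin; viewer's axes, x is the hinge axis. With the shield at angle a, a point of it d out from the hinge and h above its plane is at y = d cos a - h sin a, z = d sin a + h cos a in these axes
- shield_bar (a point): middle of the round bar of the shield's U-shaped handle: steel, 10 mm thick, 100 mm long, parallel to the hinge; d = 125 mm, h = 45 mm (101 mm above the bench at the start), with room under it for fingertips. Axes turn with the shield: y along it away from the hinge, z away from its upper face
- marker_arm (a joint): angle of the marker arm above level (rad), 0.6 to 1.1, measured as the shield's: the shield is at its mark when the two angles are equal. It stays where it is clamped
- marker_tip (a point): outer end of the marker arm, a flat steel bar 12 mm wide with a small block at its end, turning about the hinge axis 112 mm to +x of the shield's middle; 125 mm from the axis. Its y points outwards along the arm. A thin rod quadrant with graduations stands beside it
- reagent: clear glass bottle, 60 mm across, 110 mm tall, orange cap; loose, to be left alone
- vial: small amber jar, 28 mm across, 45 mm tall; loose, to be left alone
- beaker: open glass beaker, 70 mm across, 85 mm tall; loose, to be left alone
- pipette: white hand pipette lying flat, about 260 mm long and 24 mm high; origin under the middle of its barrel; loose, to be left alone
- forceps: thin steel forceps, 85 x 9 x 5 mm, lying along y on the viewer's top, about 88 mm to +x of the stage centre; loose, to be left alone
There are look-alikes about, which are no part of the job. There is more than one size of the cassette; the one meant has the size given above.

How it is judged:
By the outcome, as a careful person would: the job done as asked, in the order asked, and still so for the second after the job is handed in, while the arm keeps its last pose, push and grip.
It also fails if it takes over 53 s, if anything falls off the work surface, if the arm or the gripper's body presses on something with over 40 N, if the wrist force passes 120 N, or if a joint passes its speed limit or range.

## Working session

There is one attempt and no reset: what is moved stays moved. The work goes in short steps, Python scripts to look and compute and a tool call to move; the robot and the scene stay as the last step left them, time stands still between calls to the robot, and variables do not carry over. Pictures are saved under pics/ and viewed, at most 10 in all, crops included, and the job is handed in when it is done.

Besides the shell and the picture viewer there is one more tool, called after "Call:" as name([rows], argument=value, ...), one row to a line, values as JSON. carry_out: Moves the arm, as the interface text tells. Its arguments: {"type":"object","properties":{"commands":{"type":"array","items":{"type":"array"}},"squeeze":{"type":"number"}},"required":["commands"]}

```bash
mkdir -p pics; cat > h.py <<'E'
import numpy as np, cv2
from scipy.spatial.transform import Rotation as R
from station import ctrl
def uv2w(c,uv,z):
    K=np.array(c["camera_matrix"],float);k1=c["k1"]
    uv=np.atleast_2d(np.array(uv,float))
    p=cv2.undistortPoints(uv[:,None],K,np.array([k1,0,0,0.]))[:,0]
    Rm=cv2.Rodrigues(np.array(c["rvec"],float))[0];t=np.array(c["tvec"],float).ravel()
    o=-Rm.T@t;d=np.c_[p,np.ones(len(p))]@Rm
    return o+d*((z-o[2])/d[:,2])[:,None]
def w2uv(c,P):
    return cv2.projectPoints(np.atleast_2d(np.array(P,float)),np.array(c["rvec"],float),np.array(c["tvec"],float),np.array(c["camera_matrix"],float),np.array([c["k1"],0,0,0.]))[0][:,0]
E
python3 - <<'E'
from h import *
o=ctrl.get_obs();print({k:np.round(v,3) for k,v in o.items()},ctrl.grip_depth)
for n in ["top","scene"]:
    c=ctrl.camera(n);cv2.imwrite(f"pics/{n}0.png",c["img"])
    for t in ["viewer","stage","cassette","shield_hinge","shield_bar","marker_tip","reagent","vial","beaker","pipette","forceps"]:
        print(n,t,[(round(d["score"],2),np.round(d["at"],3).tolist()) for d in ctrl.place_of(t,n)][:4])
    for d in ctrl.outline_of("cassette",n):
        m=d["region"].astype(np.uint8);r=cv2.minAreaRect(cv2.findNonZero(m));b=cv2.boxPoints(r)
        w=uv2w(c,b,0.012);print("out",d["score"],np.round(b).tolist(),np.round(w[:,:2],3).tolist(),np.round(np.linalg.norm(w-np.roll(w,1,0),axis=1),3))
E
```

```text
{'time_s': np.float64(0.0), 'qpos': array([ 1.24 ,  0.3  ,  1.522, -0.   ,  1.321, -0.067]), 'joint_vel': array([-0.001,  0.003, -0.001,  0.   , -0.001,  0.   ]), 'tau': array([ 2.0000e-03, -5.3181e+01, -3.5274e+01,  7.1000e-02,  2.4000e-02,
       -0.0000e+00]), 'ee_pos': array([0.143, 0.531, 0.205]), 'eef_rot': array([-3.14 , -0.   ,  2.878]), 'force': array([-0.141, -0.476, -0.165]), 'moment': array([ 0.013, -0.048, -0.005]), 'grip_force': np.float64(0.0), 'grip_width': np.float64(0.094)} -0.0188
top viewer [(0.8, [0.487, 0.105, 0.001])]
top stage [(0.94, [0.489, 0.021, 0.048]), (0.67, [0.487, 0.104, 0.055])]
top cassette [(0.68, [0.471, -0.328, -0.001]), (0.65, [0.551, -0.174, -0.001]), (0.6, [0.306, -0.432, 0.006])]
top shield_hinge [(0.73, [0.488, 0.101, 0.057])]
top shield_bar [(0.69, [0.487, 0.234, 0.1]), (0.65, [0.49, 0.022, 0.052])]
top marker_tip [(0.62, [0.596, 0.181, 0.155]), (0.3, [0.345, -0.271, 0.004])]
top reagent [(0.78, [0.69, -0.263, -0.001])]
top vial []
top beaker [(0.63, [0.462, -0.487, -0.0])]
top pipette [(0.71, [0.557, 0.436, 0.0]), (0.58, [0.464, -0.488, -0
[... 1129 characters left out ...]
s [(0.49, [0.572, 0.028, 0.051])]
out 0.84 [[148.0, 244.0], [166.0, 227.0], [192.0, 254.0], [174.0, 271.0]] [[0.433, -0.37], [0.407, -0.312], [0.511, -0.278], [0.535, -0.336]] [0.107 0.064 0.11  0.062]
out 0.81 [[82.0, 225.0], [87.0, 196.0], [141.0, 206.0], [135.0, 235.0]] [[0.303, -0.512], [0.219, -0.475], [0.315, -0.351], [0.394, -0.391]] [0.151 0.091 0.157 0.089]
out 0.55 [[211.0, 235.0], [240.0, 223.0], [259.0, 269.0], [229.0, 281.0]] [[0.482, -0.215], [0.483, -0.131], [0.622, -0.141], [0.62, -0.221]] [0.138 0.084 0.14  0.08 ]
out 0.55 [[306.0, 159.0], [359.0, 133.0], [382.0, 181.0], [329.0, 207.0]] [[0.375, 0.12], [0.362, 0.305], [0.535, 0.275], [0.542, 0.102]] [0.168 0.186 0.176 0.174]
```

View pics/top0.png

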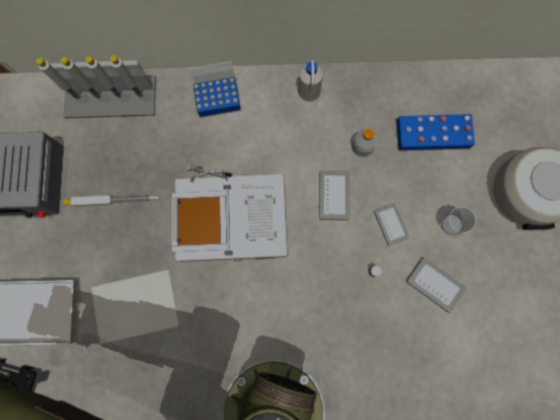

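View pics/scene0.png

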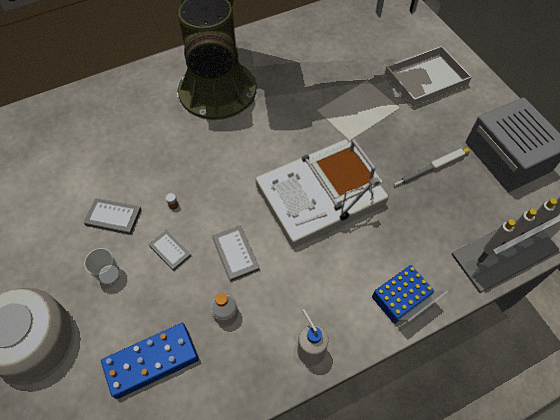

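The meant cassette is the small one (top view px (391,224), scene view (170,249)): 100 x 60 mm at about (0.470, -0.325), yaw 18.3°. The two larger slabs are look-alikes. Next I need the viewer's yaw and the marker angle.

```bash
python3 - <<'E'
from h import *
for n,(u0,u1,v0,v1) in {"top":(160,300,155,270),"scene":(250,400,130,245)}.items():
    c=ctrl.camera(n);im=c["img"][v0:v1,u0:u1]
    cv2.imwrite(f"pics/{n}1.png",cv2.resize(im,None,fx=5,fy=5,interpolation=cv2.INTER_CUBIC))
    for t in ["viewer","marker_tip"]:
        print(n,t,[(round(d["score"],2),np.round(d["at"],4).tolist()) for d in ctrl.place_of(t,n)][:2])
    d=ctrl.outline_of("viewer",n)
    if d:
        r=cv2.minAreaRect(cv2.findNonZero(d[0]["region"].astype(np.uint8)));b=cv2.boxPoints(r);print(b.tolist(),np.round(uv2w(c,b,.05),3).tolist())
    # model overlay prediction with yaw 0, for comparing
    def P(y,x0=.487,y0=.105):
        L=np.array([[-.1,-.15,.05],[.12,-.15,.05],[.12,.14,.05],[-.1,.14,.05]])
        return L@R.from_euler('z',y).as_matrix().T+[x0,y0,0]
    for y in (-.03,0,.03,.06): print(y,np.round((w2uv(c,P(y))-[u0,v0])*5).tolist())
    for a in (.7,.8,.9,1.0):
        t=np.array([[.112,.125*np.cos(a),.056+.125*np.sin(a)],[.112,0,.056]])+[.487,.105,0];print("m",a,np.round((w2uv(c,t)-[u0,v0])*5).tolist())
E
```

```text
top viewer [(0.63, [0.4861, 0.1038, 0.0002]), (0.56, [0.597, 0.1805, 0.1557])]
top marker_tip [(0.72, [0.5967, 0.1851, 0.1551]), (0.51, [0.491, 0.0219, 0.0496])]
[[171.0, 163.0], [286.0, 163.0], [286.0, 262.0], [171.0, 262.0]] [[0.643, 0.259, 0.05], [0.635, -0.049, 0.05], [0.372, -0.042, 0.05], [0.379, 0.253, 0.05]]
-0.03 [[630.0, 515.0], [632.0, 99.0], [86.0, 97.0], [66.0, 511.0]]
0 [[636.0, 506.0], [625.0, 90.0], [79.0, 105.0], [72.0, 520.0]]
0.03 [[641.0, 497.0], [618.0, 82.0], [73.0, 113.0], [77.0, 528.0]]
0.06 [[646.0, 488.0], [610.0, 75.0], [66.0, 121.0], [83.0, 535.0]]
m 0.7 [[129.0, 73.0], [341.0, 110.0]]
m 0.8 [[142.0, 68.0], [341.0, 110.0]]
m 0.9 [[158.0, 63.0], [341.0, 110.0]]
m 1.0 [[176.0, 58.0], [341.0, 110.0]]
scene viewer [(0.93, [0.4815, 0.1061, 0.0034]), (0.53, [0.5733, 0.0271, 0.0519])]
scene marker_tip [(0.58, [0.5988, 0.1832, 0.1575])]
[[252.2717742919922, 178.2074737548828], [355.421142578125, 127.73011779785156], [390.93756103515625, 200.3071746826172], [287.7882080078125, 250.78453063964844]] [[0.391, -0.052, 0.05], [0.363, 0.286, 0.05], [0.615, 0.245, 0.05], [0.626, -0.063, 0.05]]
-0.03 [[22.0, 222.0], [194.0, 554.0], [695.0, 348.0], [494.0, 46.0]]
0 [[21.0, 230.0], [204.0, 558.0], [697.0, 339.0], [486.0, 43.0]]
0.03 [[19.0, 238.0], [215.0, 563.0], [698.0, 330.0], [478.0, 39.0]]
0.06 [[18.0, 247.0], [226.0, 567.0], [699.0, 322.0], [469.0, 36.0]]
m 0.7 [[645.0, 269.0], [459.0, 424.0]]
m 0.8 [[633.0, 265.0], [459.0, 424.0]]
m 0.9 [[619.0, 263.0], [459.0, 424.0]]
m 1.0 [[604.0, 262.0], [459.0, 424.0]]
```

View pics/top1.png

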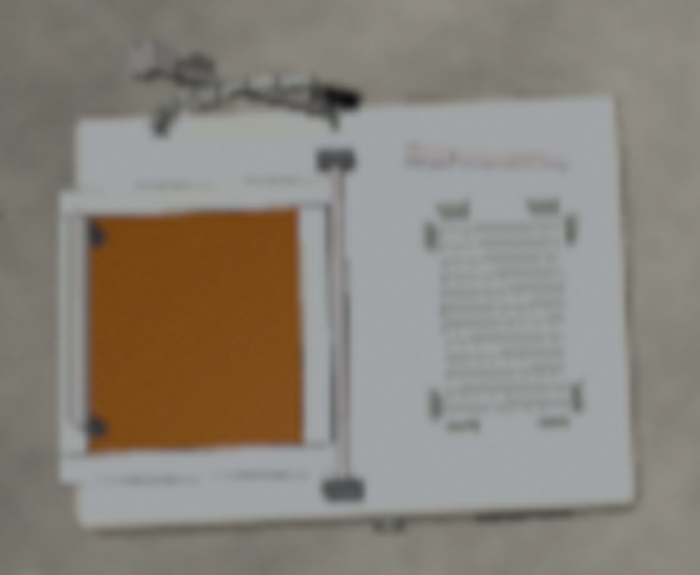

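View pics/scene1.png

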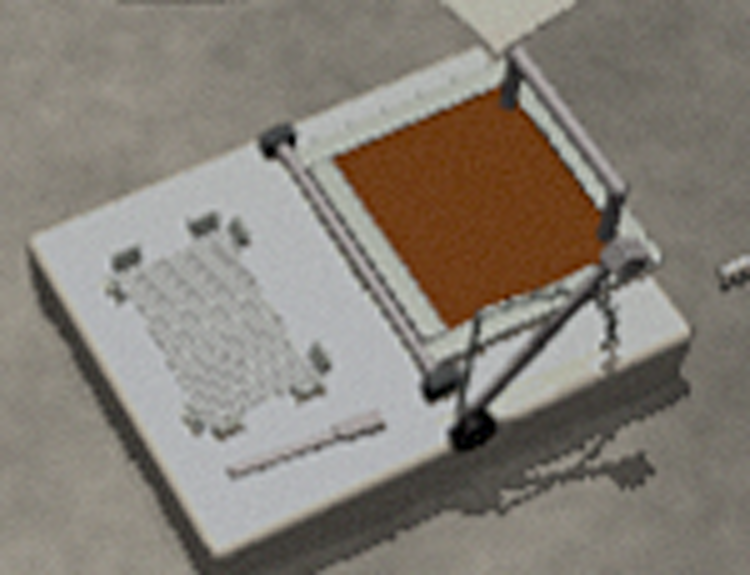

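The viewer's corners are at crop px top (634,502), (613,97), (77,120), (77,526) and scene (30,240), (215,555), (688,332), (485,48). The marker block is at about (150,60) in the top crop and (622,258) in the scene crop. I'll fit the pose to these.

```bash
python3 - <<'E'
from h import *
from scipy.optimize import least_squares
L=np.array([[-.1,-.15,.05],[.12,-.15,.05],[.12,.14,.05],[-.1,.14,.05],[0,-.085,.055]])
O={"top":([[634,502],[613,97],[77,120],[77,526],[503,316]],(160,155),(150,60)),"scene":([[30,240],[215,555],[688,332],[485,48],[218,327]],(250,130),(622,258))}
C={n:ctrl.camera(n) for n in O}
def W(p,L): return L@R.from_euler('z',p[2]).as_matrix().T+[p[0],p[1],0]
def res(p,ns): return np.concatenate([(w2uv(C[n],W(p,L))-(np.array(O[n][0])/5+O[n][1])).ravel() for n in ns])
for ns in (["top"],["scene"],["top","scene"]):
    s=least_squares(res,[.487,.105,.03],args=(ns,),x_scale=.01,loss='soft_l1');p=s.x;print(ns,np.round(p,4),np.round(s.fun,1).tolist(),"stage",W(p,L[4:])[0].round(4),"bar",W(p,np.array([[0,.125,.101]]))[0].round(4))
    for n in O:
        px=np.array(O[n][2])/5+O[n][1]
        f=lambda a:(w2uv(C[n],W(p,np.array([[.112,.120*np.cos(a[0]),.056+.120*np.sin(a[0])]])))[0]-px)
        q=least_squares(f,[.9]);print(n,"marker",q.x,q.fun)
E
```

```text
['top'] [0.4843 0.1062 0.0208] [0.7, 0.6, 1.0, -1.4, -0.9, -0.9, -0.8, 0.9, 0.0, 0.2] stage [0.4861 0.0212 0.055 ] bar [0.4817 0.2311 0.101 ]
top marker [0.87636016] [0.93953943 2.86670705]
scene marker [0.8437039] [-0.09621481  0.63706711]
['scene'] [0.4887 0.1065 0.0199] [-1.3, -0.6, 0.1, 1.6, 2.8, 0.6, -0.1, -1.3, -0.1, -0.4] stage [0.4904 0.0215 0.055 ] bar [0.4862 0.2314 0.101 ]
top marker [0.86215673] [0.43439517 1.27591666]
scene marker [0.88545584] [-0.16510864  1.83163726]
['top', 'scene'] [0.4861 0.1066 0.0194] [0.5, 0.0, 0.8, -2.0, -1.0, -1.6, -1.0, 0.1, -0.2, -0.4, -1.7, -1.4, -0.4, 0.7, 2.2, -0.2, -0.5, -1.9, -0.5, -1.2] stage [0.4877 0.0216 0.055 ] bar [0.4837 0.2316 0.101 ]
top marker [0.87253913] [0.72126695 2.18349866]
scene marker [0.86403247] [-0.13292318  1.09064008]
```

```bash
cat >> h.py <<'E'
def plan(wps,start=None):
    """wps: (x,y,z,yaw_deg,n); tool-down. prints rows [shift mm],[turn]"""
    o=ctrl.get_obs()
    p=np.array(o["ee_pos"]);y=np.array(o["eef_rot"])[2]
    if start: p,y=np.array(start[:3]),np.deg2rad(start[3])
    Rm=lambda y:R.from_euler('xyz',[np.pi,0,y]).as_matrix()
    for x_,y_,z_,w,n in wps:
        t=np.array([x_,y_,z_]);dw=(np.deg2rad(w)-y+np.pi)%(2*np.pi)-np.pi;st=(t-p)/n
        for i in range(n):
            print(np.round(Rm(y).T@st*1e3,0 if n>1 else 1).tolist(),round(-dw/n,4));y+=dw/n
        p=t;print('-')
E
python3 -c "
from h import *
plan([(.45,.2,.25,90,8),(.47,-.325,.1,18.3,10)])"
```

```text
[-48.0, -30.0, -6.0] 0.1634
[-52.0, -22.0, -6.0] 0.1634
[-55.0, -13.0, -6.0] 0.1634
[-56.0, -4.0, -6.0] 0.1634
[-56.0, 5.0, -6.0] 0.1634
[-55.0, 14.0, -6.0] 0.1634
[-51.0, 23.0, -6.0] 0.1634
[-47.0, 31.0, -6.0] 0.1634
-
[-53.0, 2.0, 15.0] 0.1251
[-52.0, 9.0, 15.0] 0.1251
[-50.0, 15.0, 15.0] 0.1251
[-48.0, 21.0, 15.0] 0.1251
[-45.0, 27.0, 15.0] 0.1251
[-41.0, 32.0, 15.0] 0.1251
[-37.0, 37.0, 15.0] 0.1251
[-32.0, 42.0, 15.0] 0.1251
[-27.0, 45.0, 15.0] 0.1251
[-21.0, 48.0, 15.0] 0.1251
-
```

Call:
carry_out([
  [0, [-48, -30, -6], [0, 0, 0.163]],
  [0, [-52, -22, -6], [0, 0, 0.163]],
  [0, [-55, -13, -6], [0, 0, 0.163]],
  [0, [-56, -4, -6], [0, 0, 0.163]],
  [0, [-56, 5, -6], [0, 0, 0.163]],
  [0, [-55, 14, -6], [0, 0, 0.163]],
  [0, [-51, 23, -6], [0, 0, 0.163]],
  [0, [-47, 31, -6], [0, 0, 0.163]],
], squeeze=25)

```text
time_s: 2.8
ee_pos: [0.4508, 0.1985, 0.2539]
eef_rot: [3.141, -0.0, 1.568]
force: [0.4, 1.5, 0.4]
grip_width: 0.0939
grip_force: 0.0
```

Call:
carry_out([
  [0, [-53, 2, 15], [0, 0, 0.125]],
  [0, [-52, 9, 15], [0, 0, 0.125]],
  [0, [-50, 15, 15], [0, 0, 0.125]],
  [0, [-48, 21, 15], [0, 0, 0.125]],
  [0, [-45, 27, 15], [0, 0, 0.125]],
  [0, [-41, 32, 15], [0, 0, 0.125]],
  [0, [-37, 37, 15], [0, 0, 0.125]],
  [0, [-32, 42, 15], [0, 0, 0.125]],
  [0, [-27, 45, 15], [0, 0, 0.125]],
  [0, [-21, 48, 15], [0, 0, 0.125]],
])

```text
time_s: 4.05
ee_pos: [0.4714, -0.3262, 0.103]
eef_rot: [3.141, -0.0, 0.32]
force: [0.8, 1.1, 0.6]
grip_width: 0.0938
grip_force: 0.0
```

```bash
python3 -c "
from h import *
o=ctrl.get_obs();print(o['time_s'],o['ee_pos'],o['eef_rot'],o['qpos'])
plan([(.470,-.325,.03,18.3,2),(.470,-.325,.004,18.3,1)])"
```

```text
4.05 [ 0.47140303 -0.32623364  0.10302139] [ 3.14136116e+00 -2.37206806e-04  3.19536201e-01] [-6.69289469e-01  4.52393114e-01  1.56217137e+00  7.85326199e-05
  1.12670440e+00  5.81936955e-01]
[-0.0, -1.0, 37.0] 0.0001
[-0.0, -1.0, 37.0] 0.0001
-
[0.0, -0.0, 26.0] -0.0
-
```

Call:
carry_out([
  [0, [-1, -1, 37], [0, 0, 0]],
  [0, [-1, 0, 37], [0, 0, 0]],
  [0, [0, 0, 25], [0, 0, 0]],
  [0, [0, 0, 0], [0, 0, 0]],
  [1, [0, 0, 0], [0, 0, 0]],
  [1, [0, 0, 0], [0, 0, 0]],
  [1, [0, 0, 0], [0, 0, 0]],
  [1, [0, 0, 0], [0, 0, 0]],
  [1, [0, 0, 0], [0, 0, 0]],
])

```text
time_s: 5.18
ee_pos: [0.4695, -0.3243, 0.0049]
eef_rot: [3.141, -0.0, 0.324]
force: [-0.7, -0.0, 5.6]
grip_width: 0.0597
grip_force: 25.0
```

```bash
python3 - <<'E'
from h import *
o=ctrl.get_obs();print(o['ee_pos'],o['eef_rot'],o['grip_width'],o['grip_force'])
for n in ["top","scene"]:
    c=ctrl.camera(n)
    for d in ctrl.outline_of("cassette",n):
        m=d["region"].astype(np.uint8);r=cv2.minAreaRect(cv2.findNonZero(m));b=cv2.boxPoints(r)
        w=uv2w(c,b,0.012);print(n,d["score"],w.mean(0).round(3),np.round(w[:,:2],3).tolist())
plan([(.470,-.325,.13,18.3,2),(.4877,.0215,.13,1.1,7),(.4877,.0215,.075,1.1,1)],start=(.470,-.325,.004,18.3))
E
```

```text
[ 0.46952222 -0.32429534  0.00492496] [ 3.14089724e+00 -4.01162084e-04  3.23753856e-01] 0.05973142421483951 24.995812475681305
top 0.68 [ 0.305 -0.436  0.012] [[0.311, -0.365], [0.373, -0.417], [0.298, -0.508], [0.238, -0.455]]
top 0.56 [ 0.552 -0.173  0.012] [[0.621, -0.136], [0.619, -0.217], [0.483, -0.21], [0.485, -0.13]]
scene 0.95 [ 0.307 -0.432  0.012] [[0.302, -0.509], [0.219, -0.471], [0.314, -0.354], [0.392, -0.396]]
scene 0.88 [ 0.551 -0.177  0.012] [[0.48, -0.215], [0.482, -0.13], [0.623, -0.141], [0.62, -0.222]]
scene 0.63 [ 0.474 -0.323  0.012] [[0.44, -0.368], [0.412, -0.312], [0.511, -0.278], [0.536, -0.333]]
[0.0, 0.0, -63.0] -0.0
[0.0, 0.0, -63.0] -0.0
-
[18.0, -46.0, -0.0] 0.0429
[16.0, -47.0, -0.0] 0.0429
[14.0, -48.0, -0.0] 0.0429
[12.0, -48.0, -0.0] 0.0429
[10.0, -49.0, -0.0] 0.0429
[8.0, -49.0, -0.0] 0.0429
[6.0, -49.0, -0.0] 0.0429
-
[0.0, -0.0, 55.0] -0.0
-
```

Call:
carry_out([
  [1, [0, 0, -40], [0, 0, 0]],
  [1, [0, 0, -50], [0, 0, 0]],
  [1, [0, 0, -35], [0, 0, 0]],
  [1, [18, -46, 0], [0, 0, 0.043]],
  [1, [16, -47, 0], [0, 0, 0.043]],
  [1, [14, -48, 0], [0, 0, 0.043]],
  [1, [12, -48, 0], [0, 0, 0.043]],
  [1, [10, -49, 0], [0, 0, 0.043]],
  [1, [8, -49, 0], [0, 0, 0.043]],
  [1, [6, -49, 0], [0, 0, 0.043]],
])

```text
time_s: 6.62
ee_pos: [0.4863, 0.0247, 0.1292]
eef_rot: [-3.141, 0.001, 0.021]
force: [0.4, 0.4, -2.1]
grip_width: 0.0595
grip_force: 25.0
```

Call:
carry_out([
  [1, [0, 0, 25], [0, 0, 0]],
  [1, [0, 0, 15], [0, 0, 0]],
  [1, [0, 0, 0], [0, 0, 0]],
])

```text
time_s: 7.0
ee_pos: [0.4861, 0.0226, 0.0884]
eef_rot: [-3.141, 0.002, 0.022]
force: [0.0, -1.0, -1.1]
grip_width: 0.0597
grip_force: 25.0
```

```bash
python3 - <<'E'
from h import *
o=ctrl.get_obs();print(o['time_s'],o['ee_pos'],o['eef_rot'],o['grip_width'],o['grip_force'],o['force'])
zt=o['ee_pos'][2]-.005+.012
ims=[]
for n,(u0,u1,v0,v1) in {"top":(220,300,170,265),"scene":(245,335,155,245)}.items():
    c=ctrl.camera(n);ims.append(cv2.resize(c["img"][v0:v1,u0:u1],(390,440),interpolation=cv2.INTER_CUBIC))
    print(n,"stage",[np.round(d["at"],4) for d in ctrl.place_of("stage",n)][:1],"cas",[np.round(d["at"],4) for d in ctrl.place_of("cassette",n)])
    for d in ctrl.outline_of("cassette",n):
        m=d["region"].astype(np.uint8);r=cv2.minAreaRect(cv2.findNonZero(m));b=cv2.boxPoints(r)
        w=uv2w(c,b,zt);print(n,d["score"],w.mean(0).round(4),np.round(w[:,:2],3).tolist())
cv2.imwrite("pics/c2.png",np.hstack(ims))
E
```

```text
7.0 [0.4860823  0.02261374 0.08844285] [-3.14149676e+00  2.49038852e-03  2.21507513e-02] 0.059743002345369445 24.99259650707245 [ 0.03383415 -1.01432765 -1.11218774]
top stage [] cas [array([ 0.3085, -0.4328,  0.0023]), array([ 0.5522, -0.1746, -0.0042])]
top 0.93 [ 0.3069 -0.4032  0.0954] [[0.317, -0.329], [0.376, -0.378], [0.296, -0.478], [0.238, -0.428]]
top 0.91 [ 0.5322 -0.1669  0.0954] [[0.598, -0.132], [0.596, -0.208], [0.467, -0.201], [0.469, -0.127]]
scene stage [array([0.4882, 0.0253, 0.0505])] cas [array([ 0.3068, -0.4293, -0.0023]), array([ 0.5565, -0.1763,  0.0018]), array([0.4855, 0.0236, 0.0829])]
scene 0.94 [ 0.5915 -0.1859  0.0954] [[0.526, -0.22], [0.528, -0.143], [0.657, -0.153], [0.654, -0.227]]
scene 0.61 [0.4962 0.0221 0.0954] [[0.458, -0.009], [0.448, 0.053], [0.535, 0.052], [0.544, -0.008]]
```

View pics/c2.png

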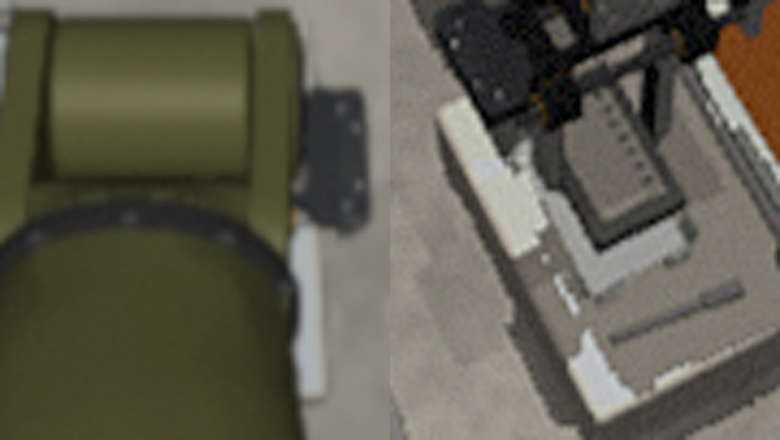

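Scene view: the cassette's corner (crop (600,240)) hangs above the guides and is aligned with them. It needs about 2 mm in +x.

Call:
carry_out([
  [1, [2, 0, 10], [0, 0, 0]],
  [1, [0, 0, 10], [0, 0, 0]],
  [1, [0, 0, 6], [0, 0, 0]],
  [1, [0, 0, 4], [0, 0, 0]],
  [1, [0, 0, 0], [0, 0, 0]],
])

```text
time_s: 8.02
ee_pos: [0.4886, 0.0231, 0.0592]
eef_rot: [-3.142, 0.0, 0.023]
force: [-0.1, 0.9, -1.7]
grip_width: 0.0598
grip_force: 25.0
```

Call:
carry_out([
  [1, [0, 0, 3], [0, 0, 0]],
  [1, [0, 0, 2], [0, 0, 0]],
  [1, [0, 0, 0], [0, 0, 0]],
])

```text
time_s: 8.4
ee_pos: [0.4889, 0.0231, 0.0549]
eef_rot: [3.142, -0.0, 0.023]
force: [-1.9, 1.1, 4.8]
grip_width: 0.0595
grip_force: 25.0
```

Call:
carry_out([
  [1, [0, 0, 1], [0, 0, 0]],
  [0.15, [0, 0, 0], [0, 0, 0]],
  [0.15, [0, 0, 0], [0, 0, 0]],
  [0.15, [0, 0, 0], [0, 0, 0]],
  [0.15, [0, 0, -15], [0, 0, 0]],
  [1, [0, 0, -25], [0, 0, 0]],
  [1, [0, 0, 0], [0, 0, 0]],
  [1, [0, 0, 0], [0, 0, 0]],
  [1, [0, 0, 0], [0, 0, 0]],
  [1, [0, 0, 0], [0, 0, 0]],
])

```text
time_s: 9.65
ee_pos: [0.4885, 0.0231, 0.093]
eef_rot: [-3.142, 0.001, 0.023]
force: [0.6, -0.4, 0.0]
grip_width: 0.0331
grip_force: 0.0
```

```bash
python3 - <<'E'
from h import *
o=ctrl.get_obs();print(o['time_s'],o['ee_pos'],o['eef_rot'],o['grip_width'],o['force'])
c=ctrl.camera("scene");cv2.imwrite("pics/c3.png",cv2.resize(c["img"][150:250,245:365],None,fx=5,fy=5,interpolation=cv2.INTER_CUBIC))
print([np.round(d["at"],4) for d in ctrl.place_of("stage","scene")][:1],"cas",[np.round(d["at"],4) for d in ctrl.place_of("cassette","scene")])
E
```

```text
9.65 [0.48852694 0.02306297 0.09298783] [-3.14154793e+00  8.68071039e-04  2.27701175e-02] 0.03307896713676312 [ 0.60737609 -0.41494879  0.02178253]
[array([0.4893, 0.025 , 0.0481])] cas [array([ 0.552 , -0.1775,  0.0043]), array([ 0.3069, -0.4312, -0.001 ]), array([0.49 , 0.023, 0.047]), array([0.481 , 0.2305, 0.0976])]
```

View pics/c3.png

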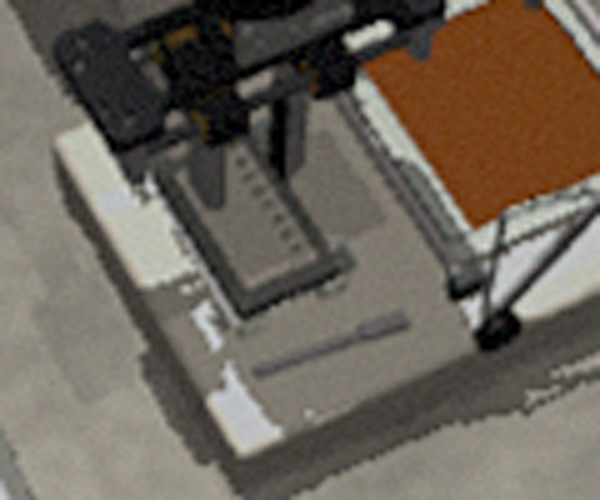

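The cassette lies between the guides (crop px (165,170)–(345,265)). Now I press at its middle with the fingers shut.

Call:
carry_out([
  [1, [0, 0, 0], [0, 0, 0]],
  [1, [0, 0, 10], [0, 0, 0]],
  [1, [0, 0, 12], [0, 0, 0]],
  [1, [0, 0, 5], [0, 0, 0]],
  [1, [0, 0, 3], [0, 0, 0]],
  [1, [0, 0, 2], [0, 0, 0]],
  [1, [0, 0, 0], [0, 0, 0]],
])

```text
time_s: 10.68
ee_pos: [0.4888, 0.0231, 0.0622]
eef_rot: [3.142, -0.0, 0.023]
force: [-5.5, 0.0, 10.4]
grip_width: 0.0004
grip_force: 5.3
```

Call:
carry_out([
  [1, [0, 0, 2], [0, 0, 0]],
  [1, [0, 0, 0], [0, 0, 0]],
  [1, [0, 0, 0], [0, 0, 0]],
  [1, [0, 0, -4], [0, 0, 0]],
  [1, [0, 0, -10], [0, 0, 0]],
  [0.4, [0, 0, -40], [0, 0, 0]],
  [0.4, [0, 0, -50], [0, 0, 0]],
  [0.4, [0, 0, -10], [0, 0, 0]],
])

```text
time_s: 11.68
ee_pos: [0.4899, 0.023, 0.1768]
eef_rot: [3.141, -0.005, 0.023]
force: [0.7, -0.3, -0.5]
grip_width: 0.027
grip_force: 0.0
```

```bash
python3 - <<'E'
from h import *
o=ctrl.get_obs();print(o['time_s'],o['ee_pos'],o['eef_rot'],o['grip_width'],o['force'])
c=ctrl.camera("scene")
print([np.round(d["at"],4) for d in ctrl.place_of("shield_bar","scene")][:2])
plan([(.485,.2316,.174,1.1,4),(.485,.2316,.083,1.1,3)])
E
```

```text
11.675 [0.48992985 0.02304392 0.17678812] [ 3.14130007 -0.00525384  0.0228427 ] 0.027006726082996545 [ 0.71667486 -0.25844531 -0.45180406]
[array([0.4833, 0.2308, 0.1   ]), array([ 0.4639, -0.4855, -0.0013])]
[0.0, -52.0, 0.0] 0.0009
[0.0, -52.0, 0.0] 0.0009
[0.0, -52.0, 0.0] 0.0009
[0.0, -52.0, 0.0] 0.0009
-
[0.0, -0.0, 30.0] -0.0
[0.0, -0.0, 30.0] -0.0
[0.0, -0.0, 30.0] -0.0
-
```

Call:
carry_out([
  [0.4, [0, -52, 0], [0, 0, 0]],
  [0.4, [0, -52, 0], [0, 0, 0]],
  [0.4, [0, -52, 0], [0, 0, 0]],
  [0.4, [0, -52, 0], [0, 0, 0]],
  [0.4, [0, 0, 30], [0, 0, 0]],
  [0.4, [0, 0, 35], [0, 0, 0]],
  [0.4, [0, 0, 26], [0, 0, 0]],
  [0.4, [0, 0, 0], [0, 0, 0]],
])

```text
time_s: 12.78
ee_pos: [0.4824, 0.2304, 0.0796]
eef_rot: [3.14, 0.005, 0.023]
force: [-0.4, -0.5, 0.2]
grip_width: 0.0561
grip_force: 0.0
```

Call:
carry_out([
  [1, [0, 0, 0], [0, 0, 0]],
  [1, [0, 0, 0], [0, 0, 0]],
  [1, [0, 0, 0], [0, 0, 0]],
  [1, [0, 0, 0], [0, 0, 0]],
  [1, [0, 0, 0], [0, 0, 0]],
  [1, [0, 0, 0], [0, 0, 0]],
], squeeze=25)

```text
time_s: 13.52
ee_pos: [0.4841, 0.2316, 0.0826]
eef_rot: [-3.14, -0.0, 0.023]
force: [0.1, 6.0, -1.1]
grip_width: 0.0093
grip_force: 25.0
```

Call:
carry_out([
  [1, [0, 2.4, -6.2], [0, 0, 0]],
  [1, [0, 2.7, -6.1], [0, 0, 0]],
  [1, [0, 6.3, -11.6], [0, 0, 0]],
  [1, [0, 7.5, -11], [0, 0, 0]],
  [1, [0, 8.5, -10.2], [0, 0, 0]],
  [1, [0, 9.5, -9.3], [0, 0, 0]],
  [1, [0, 0, 0], [0, 0, 0]],
])

```text
time_s: 14.4
ee_pos: [0.4849, 0.1954, 0.1385]
eef_rot: [-3.138, -0.002, 0.023]
force: [-6.0, 12.4, 10.0]
grip_width: 0.009
grip_force: 25.0
```

```bash
python3 - <<'E'
from h import *
o=ctrl.get_obs();print(o['time_s'],o['ee_pos'],o['eef_rot'],o['grip_width'],o['grip_force'],o['force'],o['moment'])
p=o['ee_pos'];print(np.arctan2(p[2]+.0188-.056,p[1]-.1066)-np.arctan2(.045,.125),np.hypot(p[2]+.0188-.056,p[1]-.1066))
E
```

```text
14.4 [0.48493779 0.1954363  0.138511  ] [-3.13815756e+00 -1.59064299e-03  2.26842040e-02] 0.008992797515686402 24.99173730611801 [-6.03313543 12.41923267 10.01451687] [2.30225931 1.19473285 0.01693137]
0.5053541174579447 0.1347434848311252
```

Call:
carry_out([
  [1, [0, -1.6, -1.8], [0, 0, 0]],
  [1, [0, 0, 0], [0, 0, 0]],
  [1, [0, 0, 0], [0, 0, 0]],
])

```text
time_s: 14.78
ee_pos: [0.4848, 0.1957, 0.1384]
eef_rot: [-3.142, 0.0, 0.023]
force: [1.9, 0.9, -3.8]
grip_width: 0.0093
grip_force: 25.0
```

Call:
carry_out([
  [1, [0, 5.2, -4.3], [0, 0, 0]],
  [1, [0, 5.3, -4.1], [0, 0, 0]],
  [1, [0, 5.6, -3.8], [0, 0, 0]],
  [1, [0, 5.8, -3.5], [0, 0, 0]],
  [1, [0, 6, -3.3], [0, 0, 0]],
  [1, [0, 6, -2.9], [0, 0, 0]],
  [1, [0, 0, 0], [0, 0, 0]],
  [1, [0, 0, 0], [0, 0, 0]],
])

```text
time_s: 15.78
ee_pos: [0.4856, 0.162, 0.1617]
eef_rot: [-3.14, -0.001, 0.023]
force: [-3.8, 5.3, 6.7]
grip_width: 0.0087
grip_force: 25.0
```

```bash
python3 - <<'E'
from h import *
o=ctrl.get_obs();print(o['time_s'],o['ee_pos'],o['grip_width'],o['force'])
p=o['ee_pos'];print(np.arctan2(p[2]+.0188-.056,p[1]-.1066)-np.arctan2(.045,.125),np.hypot(p[2]+.0188-.056,p[1]-.1066))
ims=[]
for n,(u0,u1,v0,v1) in {"scene":(290,390,130,230)}.items():
    c=ctrl.camera(n);cv2.imwrite("pics/c4.png",cv2.resize(c["img"][v0:v1,u0:u1],None,fx=6,fy=6,interpolation=cv2.INTER_CUBIC))
    for t in ("marker_tip","shield_bar","shield_hinge"): print(t,[(round(d["score"],2),np.round(d["at"],4).tolist()) for d in ctrl.place_of(t,n)][:2])
    Rz=R.from_euler('z',.02).as_matrix()
    for a in (.75,.8,.85,.9):
        L=np.array([[x,d*np.cos(a),.056+d*np.sin(a)] for x,d in((-.077,.145),(.077,.145),(.077,.0),(.112,.125),(.112,0))])@Rz.T+[.4861,.1066,0]
        print(a,np.round((w2uv(c,L)-[u0,v0])*6).tolist())
E
```

```text
15.775 [0.48561461 0.1619695  0.16168279] 0.00873988598473681 [-3.75691923  5.34842815  6.70905647]
0.8067225707811967 0.13624150058085646
marker_tip [(0.5, [0.5989, 0.1799, 0.1561])]
shield_bar [(0.76, [0.4879, 0.1621, 0.1753]), (0.57, [0.6898, -0.2624, 0.0055])]
shield_hinge [(0.85, [0.4855, 0.1071, 0.0597]), (0.43, [0.4879, 0.021, 0.0483])]
0.75 [[326.0, -40.0], [520.0, 217.0], [276.0, 441.0], [531.0, 311.0], [318.0, 504.0]]
0.8 [[318.0, -43.0], [512.0, 214.0], [276.0, 441.0], [524.0, 310.0], [318.0, 504.0]]
0.85 [[308.0, -47.0], [503.0, 212.0], [276.0, 441.0], [516.0, 308.0], [318.0, 504.0]]
0.9 [[298.0, -49.0], [493.0, 210.0], [276.0, 441.0], [508.0, 307.0], [318.0, 504.0]]
```

View pics/c4.png

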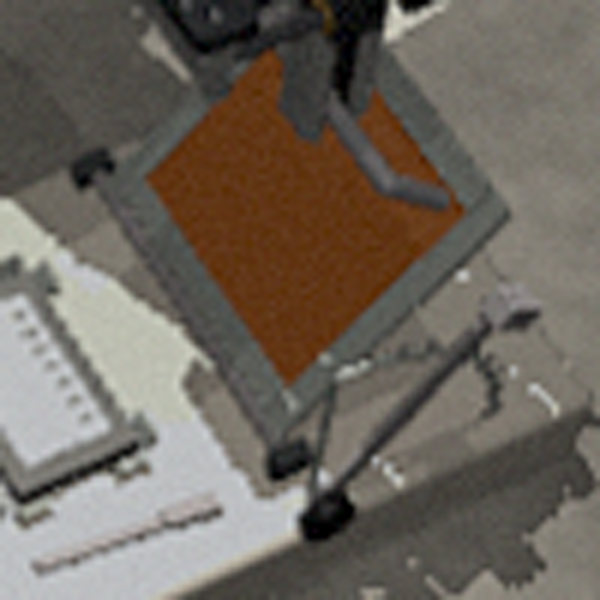

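The shield's corner at (509,213) gives about 0.81 rad, which agrees with the kinematics. The marker block is at (512,303), and its angle still needs sharpening, so I'll fit outlines and triangulate.

```bash
python3 - <<'E'
from h import *
ims=[]
for n in ("scene","top"):
    c=ctrl.camera(n)
    for t in ("marker_tip",): print(n,t,[(round(d["score"],2),np.round(d["at"],4).tolist()) for d in ctrl.place_of(t,n)][:3])
    for t in ("marker_arm","shield"):
        for d in ctrl.outline_of(t,n)[:2]:
            m=d["region"].astype(np.uint8);q=cv2.findNonZero(m)[:,0];r=cv2.minAreaRect(q)
            print(n,t,round(d["score"],2),len(q),np.round(cv2.boxPoints(r),1).tolist(),cv2.boundingRect(m))
    if n=="scene": u0,v0,w,h=335,165,50,60
    else: u0,v0,w,h=180,155,60,40
    s=min(390/w,480/h);ims.append(cv2.resize(c["img"][v0:v0+h,u0:u0+w],None,fx=s,fy=s,interpolation=cv2.INTER_CUBIC));print(n,"scale",s,(u0,v0))
H=max(i.shape[0] for i in ims);ims=[cv2.copyMakeBorder(i,0,H-i.shape[0],0,0,cv2.BORDER_CONSTANT) for i in ims]
cv2.imwrite("pics/c5.png",np.hstack(ims))
E
```

```text
scene marker_tip [(0.61, [0.5947, 0.1807, 0.1559])]
scene marker_arm 0.76 157 [[338.0, 216.1999969482422], [374.1000061035156, 175.5], [379.0, 179.8000030517578], [342.8999938964844, 220.60000610351562]] (340, 177, 39, 43)
scene marker_arm 0.34 501 [[394.1000061035156, 178.8000030517578], [465.79998779296875, 145.3000030517578], [469.8999938964844, 154.1999969482422], [398.20001220703125, 187.6999969482422]] (396, 149, 73, 35)
scene shield 0.9 2442 [[298.5, 165.0], [341.29998779296875, 125.19999694824219], [377.20001220703125, 163.6999969482422], [334.3999938964844, 203.5]] (305, 131, 70, 73)
scene scale 7.8 (335, 165)
top marker_tip []
top shield 0.88 552 [[207.60000610351562, 194.39999389648438], [223.5, 191.60000610351562], [233.89999389648438, 249.10000610351562], [218.0, 252.0]] (209, 194, 22, 57)
top scale 6.5 (180, 155)
```

View pics/c5.png

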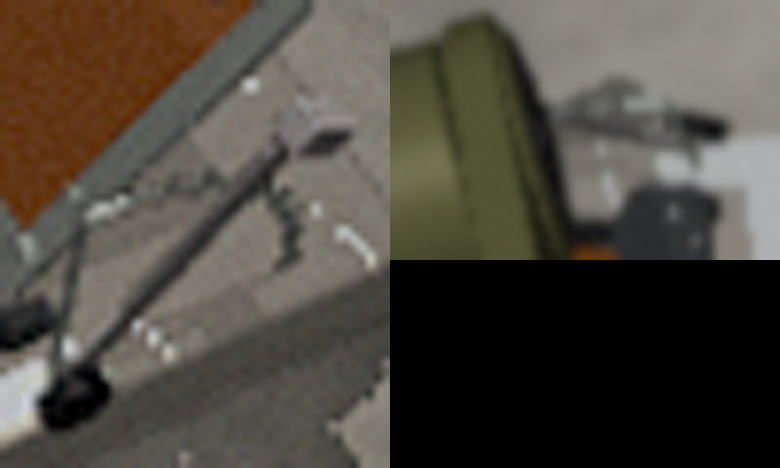

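Call:
carry_out([
  [1, [0, 4, -2.4], [0, 0, 0]],
  [1, [0, 5, -2.3], [0, 0, 0]],
  [1, [0, 5.3, -2.3], [0, 0, 0]],
  [1, [0, 0, 0], [0, 0, 0]],
  [1, [0, 0, 0], [0, 0, 0]],
  [1, [0, 0, 0], [0, 0, 0]],
])

```text
time_s: 17.12
ee_pos: [0.4859, 0.1475, 0.168]
eef_rot: [-3.141, -0.0, 0.023]
force: [-3.1, 2.7, 5.7]
grip_width: 0.0091
grip_force: 25.0
```

```bash
python3 - <<'E'
from h import *
o=ctrl.get_obs();print(o['time_s'],o['ee_pos'],o['grip_width'],o['force'])
c=ctrl.camera("scene");cv2.imwrite("pics/c6raw.png",c["img"])
cv2.imwrite("pics/c6.png",cv2.resize(c["img"][160:220,330:400],None,fx=10,fy=10,interpolation=cv2.INTER_CUBIC))
for t in ("marker_tip","shield_bar"): print(t,[(round(d["score"],2),np.round(d["at"],4).tolist()) for d in ctrl.place_of(t,"scene")][:1])
E
```

```text
17.125 [0.48587979 0.14747661 0.16796876] 0.009074619485115345 [-3.08855032  2.6917434   5.7167025 ]
marker_tip [(0.58, [0.5979, 0.1807, 0.155])]
shield_bar [(0.82, [0.487, 0.1475, 0.1774])]
```

View pics/c6.png

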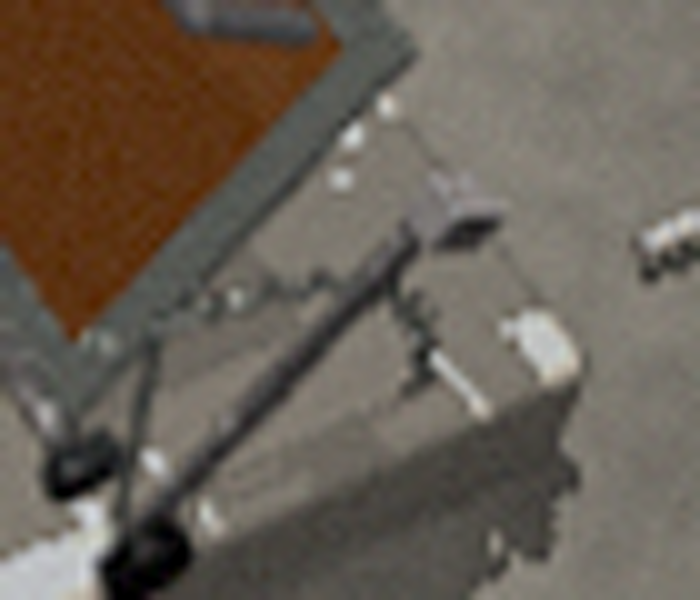

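The shield's outer edge runs (200,290)–(412,55) and the arm (175,500)–(405,240), nearly parallel. I'll fit both at sub-pixel level.

```bash
cat > fit.py <<'E'
from h import *
from scipy.optimize import least_squares
from scipy.ndimage import map_coordinates
def fit(c,img,sh,ar,poses=((.4861,.1066,.0194),(.4887,.1065,.0199))):
    g=cv2.cvtColor(img,cv2.COLOR_BGR2GRAY).astype(float)
    def trace(p,q,kind,hw=3.5):
        p,q=np.array(p,float),np.array(q,float);d=(q-p)/np.linalg.norm(q-p);n=np.array([-d[1],d[0]]);s=np.arange(-hw,hw+.01,.1);out=[]
        for t in np.linspace(0,1,40):
            b=p+t*(q-p);xy=b[:,None]+n[:,None]*s
            f=map_coordinates(g,[xy[1],xy[0]],order=1)
            f=np.convolve(np.pad(f,5,'edge'),np.ones(11)/11,'valid')
            if kind=="edge": w=np.clip(np.gradient(f),0,None)**2   # dark->bright outward
            else: w=np.clip(np.percentile(f,70)-f,0,None)**2
            out.append(b+n*(s@w/w.sum()))
        out=np.array(out)
        for _ in range(3):
            l=cv2.fitLine(out.astype(np.float32),cv2.DIST_HUBER,0,.01,.01).ravel()
            r=(out-l[2:])@np.array([-l[1],l[0]]);out=out[np.abs(r)<max(2*r.std(),.15)]
        return l,out,r.std()
    res={}
    for name,(p,q,kind,X,h) in {"shield":(*sh,"edge",.077,.0),"arm":(*ar,"dark",.112,0)}.items():
        l,pts,sd=trace(p,q,kind);print(name,"line",l.round(3),"n",len(pts),"sd",sd.round(2))
        e0=pts[[0,-1]]
        for P in poses:
            Rz=R.from_euler('z',P[2]).as_matrix()
            def f(v):
                a,dx=v;D=np.array([.0,.14])
                L=np.c_[[X+dx]*2,D*np.cos(a)-h*np.sin(a),.056+D*np.sin(a)+h*np.cos(a)]@Rz.T+[P[0],P[1],0]
                u=w2uv(c,L);m=u[1]-u[0];m/=np.linalg.norm(m);return (e0-u[0])@np.array([-m[1],m[0]])
            s=least_squares(f,[.9,0],x_scale=[.1,.01]);s1=least_squares(lambda a:f([a[0],0]),[.9]);print("  a,dx",s.x.round(4),"a with dx=0",s1.x.round(3),s1.fun.round(2))
E
python3 - <<'E'
from fit import *
c=ctrl.camera("scene");o=lambda x,y:(330+x/10-.45,160+y/10-.45)
fit(c,c["img"],(o(230,255),o(390,80)),(o(200,470),o(390,257)))
print("c4 (earlier, shield ~.80)");o6=lambda x,y:(290+x/6-.4,130+y/6-.4)
fit(c,cv2.imread("pics/scene0.png"),(o6(360,350),o6(495,226)),(o(200,470),o(390,257)))
E
```

```text
shield line [  0.674  -0.738 360.497 177.076] n 32 sd 0.14
  a,dx [ 9.091e-01 -3.000e-04] a with dx=0 [0.915] [-0.05  0.02]
  a,dx [ 0.9085 -0.0029] a with dx=0 [0.957] [-0.38  0.2 ]
arm line [  0.681  -0.733 358.386 197.047] n 31 sd 0.08
  a,dx [ 9.378e-01 -4.000e-04] a with dx=0 [0.946] [-0.09  0.02]
  a,dx [ 0.9372 -0.0029] a with dx=0 [1.] [-0.72  0.19]
c4 (earlier, shield ~.80)
shield line [  0.646  -0.763 360.874 178.321] n 32 sd 0.91
  a,dx [1.0473 0.0089] a with dx=0 [0.906] [ 1.49 -0.62]
  a,dx [1.0468 0.0063] a with dx=0 [0.948] [ 1.06 -0.45]
arm line [  0.675  -0.738 356.384 199.112] n 31 sd 0.19
  a,dx [ 9.428e-01 -4.000e-04] a with dx=0 [0.952] [-0.08  0.02]
  a,dx [ 0.9422 -0.0029] a with dx=0 [1.015] [-0.65  0.2 ]
```

Fit: shield 0.909 rad (kinematics 0.912), arm about 0.940 rad. Raise the shield by 0.03 rad.

Call:
carry_out([
  [1, [0, 2, -1.2], [0, 0, 0]],
  [1, [0, 2, -1], [0, 0, 0]],
  [1, [0, 0, 0], [0, 0, 0]],
  [1, [0, 0, 0], [0, 0, 0]],
  [1, [0, 0, 0], [0, 0, 0]],
])

```text
time_s: 17.95
ee_pos: [0.4859, 0.1434, 0.1695]
eef_rot: [3.141, 0.001, 0.023]
force: [-1.5, 1.6, -4.4]
grip_width: 0.0089
grip_force: 25.0
```

```bash
python3 - <<'E'
from fit import *
o_=ctrl.get_obs();print(o_['ee_pos'],o_['force'],np.arccos((o_['ee_pos'][1]-.1066)/.13285)-.3455)
o=lambda x,y:(330+x/10-.45,160+y/10-.45)
for _ in range(2):
    c=ctrl.camera("scene");fit(c,c["img"],(o(225,250),o(383,77)),(o(200,470),o(390,257)),poses=((.4861,.1066,.0194),))
for t in ("cassette","forceps"): print(t,[(round(d["score"],2),np.round(d["at"],4).tolist()) for d in ctrl.place_of(t,"scene")][:4])
cv2.imwrite("pics/c7.png",cv2.resize(c["img"][130:250,250:400],None,fx=5,fy=5,interpolation=cv2.INTER_CUBIC))
E
```

```text
[0.48588109 0.14342974 0.16946906] [-1.53662097  1.625602   -4.41862785] 0.9443884936194644
shield line [  0.653  -0.757 360.331 176.215] n 37 sd 0.2
  a,dx [0.9603 0.0011] a with dx=0 [0.943] [ 0.14 -0.07]
arm line [  0.684  -0.73  360.25  195.107] n 33 sd 0.1
  a,dx [ 9.406e-01 -2.000e-04] a with dx=0 [0.945] [-0.05  0.01]
shield line [  0.653  -0.757 360.298 176.285] n 35 sd 0.18
  a,dx [0.9654 0.0015] a with dx=0 [0.941] [ 0.2 -0.1]
arm line [  0.681  -0.733 358.109 197.372] n 35 sd 0.09
  a,dx [ 9.379e-01 -2.000e-04] a with dx=0 [0.943] [-0.06  0.01]
cassette [(0.77, [0.5525, -0.1806, 0.001]), (0.75, [0.4895, 0.0256, 0.0485]), (0.74, [0.3058, -0.4292, 0.0004])]
forceps [(0.63, [0.5744, 0.0282, 0.0519]), (0.61, [0.4851, 0.1416, 0.1844])]
```

View pics/c7.png

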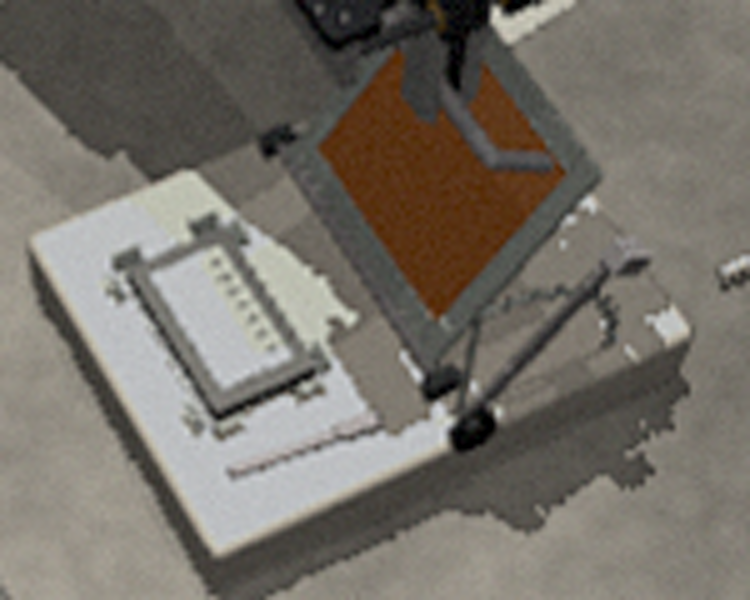

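The cassette sits between all four guides (crop (125,250)–(325,370)), the forceps are untouched, and the shield edge is in line with the arm (both about 0.942 rad). I'll let it settle briefly, then hand in.

Call:
carry_out([
  [1, [0, 0, 0], [0, 0, 0]],
  [1, [0, 0, 0], [0, 0, 0]],
  [1, [0, 0, 0], [0, 0, 0]],
  [1, [0, 0, 0], [0, 0, 0]],
])

```text
time_s: 18.65
ee_pos: [0.4859, 0.1435, 0.1695]
eef_rot: [3.141, 0.001, 0.023]
force: [-1.4, -0.7, -9.5]
grip_width: 0.0093
grip_force: 25.0
```

```bash
python3 -c "
from h import *
o=ctrl.get_obs();a=np.arccos((o['ee_pos'][1]-.1066)/.13285)-.3455;print(o['ee_pos'],a,o['joint_vel'])
if .93<a<.955: print(ctrl.hand_in())"
```

```text
[0.48586167 0.14345539 0.1694956 ] 0.9441875775813655 [ 0.0003528  -0.00152604 -0.00096836  0.00114499  0.00014421 -0.00168623]
the job is handed in; nothing more can be done
None
```

Job handed in at about 19 s: the cassette is pressed down between the four guides, and the arm is holding the shield at about 0.944 rad against about 0.94 rad measured for the marker arm; no verdict was returned.

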